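# Release the latched lamp key on the microscope's control box

### The job

One of the four identical keys on the microscope's lamp control box has been left latched down, a little lower than the rest. Going from the robot's left to its right, tap each of the four keys lightly with the fingertips to feel which it is; then press that key all the way down and let it go, so that it springs up and all four keys stand fully up. Do not push any of the other three keys down far enough to latch, do not hit the box hard, and leave the things standing about where they are.

Things in the scene. Friction and masses are not known exactly. Their poses are not given: they have to be found in the camera images.
- console: White lamp control box, fixed on the table, turned by up to 25 degrees: 170 mm deep (its x), 240 mm wide (its y), flat top 60 mm above the table. Origin: centre of its underside; x points away from the keys' edge, y to the left end. On a black strip along the front of its top: four identical green keys in a row, one of them (any) latched at the start. Behind them a deck with a canister.
- key_1_seat (a point): Fixed point: centre of the top face of key 1 (leftmost) as it is when fully up, 74 mm above the table; it does not move with the key. Cap 26 x 26 mm, standing 14 mm out of the box; keys 40 mm apart along the box's y. Its spring pushes up with 1.5 N at the top, 3.3 N at 2.5 mm down, 5.7 N at 6 mm, 7.1 N at the bottom.
- key_1 (a joint): How far key 1 (leftmost) is down, in m: 0 fully up, 0.0025 latched, 0.008 bottom stop. It moves straight down. Latched, it does not give to a touch below 3 N; pressed past 5 to 6 mm (7 mm is sure) and let go, it springs right up in 0.1 s. A key that is up gives from 1.5 N, springs back from a light tap, but latches if pressed past 5 to 6 mm.
- key_2_seat (a point): Fixed point: centre of the top face of key 2 (second from the left) as it is when fully up, 74 mm above the table; it does not move with the key. Cap 26 x 26 mm, standing 14 mm out of the box; keys 40 mm apart along the box's y. Its spring pushes up with 1.5 N at the top, 3.3 N at 2.5 mm down, 5.7 N at 6 mm, 7.1 N at the bottom.
- key_2 (a joint): How far key 2 (second from the left) is down, in m: 0 fully up, 0.0025 latched, 0.008 bottom stop. It moves straight down. Latched, it does not give to a touch below 3 N; pressed past 5 to 6 mm (7 mm is sure) and let go, it springs right up in 0.1 s. A key that is up gives from 1.5 N, springs back from a light tap, but latches if pressed past 5 to 6 mm.
- key_3_seat (a point): Fixed point: centre of the top face of key 3 (third from the left) as it is when fully up, 74 mm above the table; it does not move with the key. Cap 26 x 26 mm, standing 14 mm out of the box; keys 40 mm apart along the box's y. Its spring pushes up with 1.5 N at the top, 3.3 N at 2.5 mm down, 5.7 N at 6 mm, 7.1 N at the bottom.
- key_3 (a joint): How far key 3 (third from the left) is down, in m: 0 fully up, 0.0025 latched, 0.008 bottom stop. It moves straight down. Latched, it does not give to a touch below 3 N; pressed past 5 to 6 mm (7 mm is sure) and let go, it springs right up in 0.1 s. A key that is up gives from 1.5 N, springs back from a light tap, but latches if pressed past 5 to 6 mm.
- key_4_seat (a point): Fixed point: centre of the top face of key 4 (rightmost) as it is when fully up, 74 mm above the table; it does not move with the key. Cap 26 x 26 mm, standing 14 mm out of the box; keys 40 mm apart along the box's y. Its spring pushes up with 1.5 N at the top, 3.3 N at 2.5 mm down, 5.7 N at 6 mm, 7.1 N at the bottom.
- key_4 (a joint): How far key 4 (rightmost) is down, in m: 0 fully up, 0.0025 latched, 0.008 bottom stop. It moves straight down. Latched, it does not give to a touch below 3 N; pressed past 5 to 6 mm (7 mm is sure) and let go, it springs right up in 0.1 s. A key that is up gives from 1.5 N, springs back from a light tap, but latches if pressed past 5 to 6 mm.
- canister: Bystander: small clear plastic objective canister, a lidded cylinder 34 mm across and 50 mm tall, standing loose on the rear deck of the control box. Origin: centre of its underside.
- dropper: Bystander: small amber glass dropper bottle, 32 mm across, 75 mm tall, on the table beyond the left end of the control box. Origin: centre of its underside.
- dish: Bystander: closed clear petri dish, 90 mm across, 16 mm tall, on the table beyond the right end of the control box. Origin: centre of its underside.
- slide_box: Bystander: blue box of microscope slides, 87 x 102 x 35 mm, on the table beyond the control box. Origin: centre of its underside.
- beaker: Bystander: empty glass beaker, 68 mm across, 85 mm tall. Origin: centre of its underside.
- wash_bottle: Bystander: white wash bottle with a red cap, 66 mm across, 160 mm tall. Origin: centre of its underside.
- lens_brush: Bystander: small lens brush, 160 mm long, lying on the table. Origin: centre of its underside (middle of its length along x).

How it is judged:
By the outcome, as a careful person would: the job done as asked, in the order asked, and still so for the second after the job is handed in, with the robot touching nothing.
It also fails if it takes over 51 s, if anything falls off the work surface, if the arm or the gripper's body presses on something with over 40 N, if the wrist force passes 120 N, or if a joint passes its speed limit or range.

### The arm

A 6-joint arm with a two-finger parallel gripper is mounted at the origin on the work surface. World frame = base frame: x ahead of the robot, y to its left, z up, the work surface at z = 0. Lengths are in m, angles in rad, forces in N, time in s.
With the tool pointing down it reaches from about 0.375 to 0.975 m from the base axis. Payload 3.8 kg.
Tool frame: the origin (TCP) lies at the very end of the fingers, on their centre line; the grasp point (between the pads) lies 19 mm behind it (bot.grip_point_offset is the distance from the TCP to the grasp point, in m); z points along the fingers, x is the direction in which the jaws open and shut, and the axes are right-handed (so a half turn about z gives the same grasp; the last joint's range is limited). The gripper opens to 85 mm and grips with 20 to 120 N. Pads are 22 mm wide; open, the fingers measure 114 mm over their backs; the gripper's body (76 mm by 85 mm) begins 54 mm behind the grasp point. The pads swing forward as they close: fully open they stand 13 mm farther back than shut.
Start: joints at [1.279, 0.264, 1.604, -0, 1.274, -0.037], TCP at [0.17, 0.653, 0.231] pointing down, gripper open.
Joint ranges: [-2.63, 2.63], [-0.94, 2.18], [0.31, 2.57], [-1.31, 4.45], [0, 2.66], [-2.55, 2.55]. Speed limits (rad/s): [2.57, 2.57, 3.14, 3.14, 3.14, 3.14].

### API

Orientations are given as a rotation vector (axis times angle).
In Python, from workcell import bot, read_camera gives the robot as it stands.
- The arm moves only by the tool arm_command, never from a script. Its argument "rows" is a list of rows, each an object with "delta_rot": the turn, a rotation vector about the tool's x, y, z in rad, a list of three; "xyz": the shift along the tool's x, y, z in m, a list of three; "gripper": the finger opening in m, from 0 to 0.0854. A call has 1 to 12 rows; each row shifts and turns the commanded pose from where the row before left it, along the tool's axes as they then stand; what a row does not reach is not made up. A row lasts 1/10 s, in which the tool goes at most 50 mm and 8.59 degrees, less where a joint would pass 70% of its speed; a pose out of reach is approached as far as the arm can. A call is refused whole if a number of a shift passes 0.05 or a number of a turn 0.15, either way. A call with a gripper value outside its range is refused whole. The fingers move at their own pace and stop on an object; "force" is the grip in N (left out, the last holds). Time passes only in rows, so rows that do not move let the fingers close. It gives the time, the measured TCP pose, the force and the opening at its end, in the units of the state.
- bot.read_state(): the state, without advancing time (a new reading comes with each control period).
- read_camera(name): name is "scene" or "top" or "wrist"; returns a dict with "pixels" (480x640x3 uint8, red, green, blue), "range_z" (480x640 float32, m along the optical axis (not along the pixel's ray), 0 where there is no reading), "intrinsics" (3x3 intrinsics, pixels), "camera_from_world" (4x4, takes a point from world to camera coordinates). Camera axes: x right, y up, looking along -z (the intrinsics and any distortion apply to the point x, -y, -z); pixel columns grow to the right and rows downward; lengths in m; the calibration is good to about 2 mm. A picture is of the moment at which its call begins.
- bot.finish_job(): hands the job in, once; it reports no verdict.
The state is a dict: "time": time; "q": joint angles; "joint_vel": joint speeds; "joint_torque": joint torques, N m; "tool_pos": TCP position; "tcp_rot": TCP orientation; "wrist_force": force on the tool from outside, world axes, zero at the start; "torque": the same for the moment, N m; "width": opening from 0.0 (shut) to 1.0 (fully open).
Only numpy, scipy, OpenCV 4.12 (cv2) and the standard library are available. Lean on these libraries where they do the work, as an engineer would, in place of code of your own. Each camera call takes 0.05 s, during which the arm holds its last target.

## Working session

There is one attempt and no reset: what is moved stays moved. The work goes in short steps, Python scripts to look and compute and a tool call to move; the robot and the scene stay as the last step left them, time stands still between calls to the robot, and variables do not carry over. Pictures are saved under pics/ and viewed, and the job is handed in when it is done.

Besides the shell and the picture viewer there is one more tool, called after ">>>" as name([rows], argument=value, ...), one row to a line, values as JSON. arm_command: Moves the arm, as the interface text tells. Its arguments: {"type":"object","properties":{"rows":{"type":"array","items":{"type":"object","properties":{"delta_rot":{"type":"array","items":{"type":"number"}},"xyz":{"type":"array","items":{"type":"number"}},"gripper":{"type":"number"}}}},"force":{"type":"number"}},"required":["rows"]}

```bash
mkdir -p pics; ls
python3 - <<'E'
from workcell import bot, read_camera
import cv2,numpy as np
s=bot.read_state();print(s)
for n in("scene","top"):
    c=read_camera(n);cv2.imwrite(f"pics/{n}1.png",c["pixels"][:,:,::-1]);np.savez(f"{n}1.npz",**c)
    print(n,c["intrinsics"],c["camera_from_world"])
E
```

```text
pics
{'time': 0.0, 'q': array([ 1.27907069e+00,  2.64758061e-01,  1.60541288e+00,  4.11535569e-05,
        1.27367248e+00, -3.69139892e-02]), 'joint_vel': array([ 0.00037186, -0.0015197 , -0.00030227, -0.00056733,  0.00352156,
       -0.00013605]), 'joint_torque': array([-1.65154772e-03, -5.15118706e+01, -3.67310679e+01, -6.39793984e-05,
        1.26583676e-02,  1.27700380e-05]), 'tool_pos': array([0.16992704, 0.65249521, 0.22993771]), 'tcp_rot': array([ 2.48469542,  1.92037961, -0.00291002]), 'wrist_force': array([ 0.65817635, -0.37995044, -0.11251715]), 'torque': array([-0.02932986,  0.00069573, -0.03029709]), 'width': 1.0037506103585823}
scene [[475.65029658   0.         328.03265708]
 [  0.         475.65029658 237.55012138]
 [  0.           0.           1.        ]] [[-0.4424512   0.8967367  -0.01001105  0.26607469]
 [-0.7024147  -0.33958906  0.62553406  0.35247412]
 [ 0.55753971  0.28380021  0.78013263 -1.45033407]
 [ 0.          0.          0.          1.        ]]
top [[508.9658389    0.         317.0699305 ]
 [  0.         508.9658389  236.32190083]
 [  0.           0.           1.        ]] [[-2.13049340e-02 -9.99424695e-01 -2.63889772e-02 -1.02808861e-03]
 [ 9.97113951e-01 -2.31646741e-02  7.22991442e-02 -6.00725824e-01]
 [-7.28688422e-02 -2.47724888e-02  9.97033829e-01 -1.20454787e+00]
 [ 0.00000000e+00  0.00000000e+00  0.00000000e+00  1.00000000e+00]]
```

View pics/top1.png

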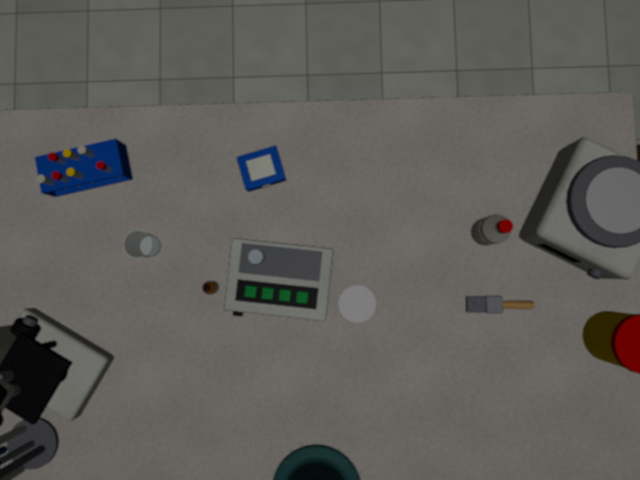

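View pics/scene1.png

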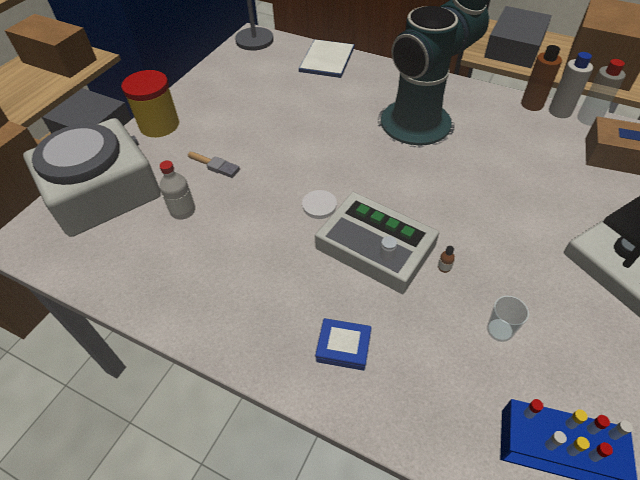

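The top view shows the four green keys at about (250,291), (268,294), (285,296) and (303,298), and the canister at (256,257). The dropper is left at (210,287) and the dish right at (357,304). Next I'll locate the keys from both views.

```bash
cat > h.py <<'E'
import numpy as np,cv2
def ray(c,uv,z):
    K=c["intrinsics"];M=c["camera_from_world"];R=M[:3,:3];t=M[:3,3]
    o=-R.T@t; d=np.linalg.inv(K)@[uv[0],uv[1],1]; d=R.T@(d*[1,-1,-1])
    return o+d*(z-o[2])/d[2]
def proj(c,p):
    q=c["camera_from_world"][:3]@np.r_[p,1]; q=q*[1,-1,-1]; q=c["intrinsics"]@q; return q[:2]/q[2]
def keys(c):
    hsv=cv2.cvtColor(c["pixels"],cv2.COLOR_RGB2HSV)
    m=cv2.inRange(hsv,(45,110,40),(80,255,255))
    n,l,s,ce=cv2.connectedComponentsWithStats(m)
    return m,[(s[i],ce[i]) for i in range(1,n) if s[i][4]>40]
E
python3 - <<'E'
import numpy as np,cv2
from h import *
for n in("top","scene"):
    c=dict(np.load(n+"1.npz"));m,k=keys(c)
    for s,ce in k: print(n,s,ce.round(1),ray(c,ce,.074).round(4), ray(c,ce,.070).round(4))
    im=c["pixels"][:,:,::-1]
    cr=im[225:335,215:375] if n=="top" else im[180:300,300:460]
    cv2.imwrite(f"pics/{n}crop.png",cv2.resize(cr,None,fx=5,fy=5,interpolation=cv2.INTER_CUBIC))
E
```

```text
top [244 285  13  13 148] [250.  291.2] [0.4739 0.1409 0.074 ] [0.4738 0.1416 0.07  ]
top [261 287  13  13 151] [267.1 293.2] [0.4687 0.1018 0.074 ] [0.4685 0.1023 0.07  ]
top [278 289  13  13 148] [284.4 295.1] [0.4636 0.0621 0.074 ] [0.4634 0.0625 0.07  ]
top [296 291  13  13 151] [301.7 296.9] [0.4585 0.0225 0.074 ] [0.4583 0.0227 0.07  ]
scene [357 204  12  10  75] [362.5 208.6] [0.459 0.022 0.074] [0.4556 0.0207 0.07  ]
scene [371 211  13  10  82] [377.2 215.5] [0.464  0.0618 0.074 ] [0.4606 0.0607 0.07  ]
scene [386 218  13  10  83] [392.2 222.5] [0.469  0.1014 0.074 ] [0.4656 0.1005 0.07  ]
scene [401 226  14  10  87] [407.5 230.4] [0.4762 0.1415 0.074 ] [0.4728 0.1408 0.07  ]
```

View pics/topcrop.png

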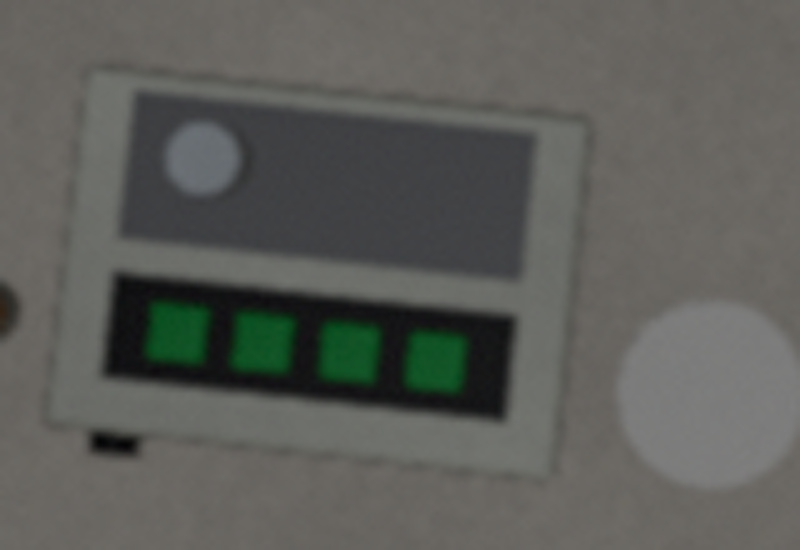

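View pics/scenecrop.png

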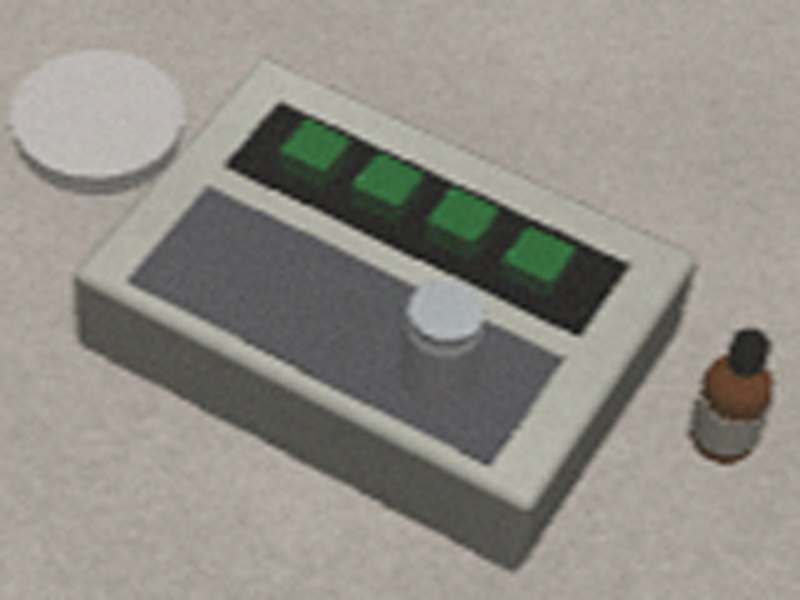

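Both views agree on the keys to about 2 mm, and the box is turned about -7°. Next I'll check the path for obstacles and work out the move numbers.

Run:
```python
import numpy as np,cv2
from h import *
from workcell import bot, read_camera
w=read_camera("wrist");cv2.imwrite("pics/wrist1.png",w["pixels"][:,:,::-1])
c=dict(np.load("top1.npz"));d=c["range_z"]
v,u=np.mgrid[0:480,0:640];K=c["intrinsics"];M=c["camera_from_world"]
p=np.stack([(u-K[0,2])/K[0,0]*d,-(v-K[1,2])/K[1,1]*d,-d],-1).reshape(-1,3)[d.ravel()>0]
P=(p-M[:3,3])@M[:3,:3]
for y in np.arange(0,.8,.1):
  print(round(y,1),[ (round(float(np.max(P[s][:,2])),2) if (s:=(abs(P[:,0]-x)<.05)&(abs(P[:,1]-y-.05)<.05)).any() else None) for x in np.arange(.05,.8,.1)])
from scipy.spatial.transform import Rotation as R
print(R.from_rotvec(bot.read_state()['tcp_rot']).as_matrix().round(3))
```

```text
0.0 [0.1, 0.01, 0.01, 0.01, 0.08, 0.07, 0.01, 0.04]
0.1 [0.01, 0.01, 0.01, 0.01, 0.08, 0.12, 0.01, 0.04]
0.2 [0.01, 0.01, 0.01, 0.01, 0.08, 0.01, 0.01, 0.01]
0.3 [0.01, 0.01, 0.01, 0.01, 0.01, 0.09, 0.09, 0.01]
0.4 [0.01, 0.01, 0.4, 0.05, 0.01, 0.09, 0.09, 0.11]
0.5 [0.01, 0.26, 0.41, 0.37, 0.01, 0.01, 0.01, 0.12]
0.6 [0.13, 0.25, 0.16, 0.18, 0.13, 0.01, 0.01, 0.11]
0.7 [0.02, 0.08, -0.0, 0.0, 0.11, 0.01, 0.01, 0.01]
[[ 0.252  0.968 -0.001]
 [ 0.968 -0.252 -0.002]
 [-0.002 -0.    -1.   ]]
```

View pics/wrist1.png

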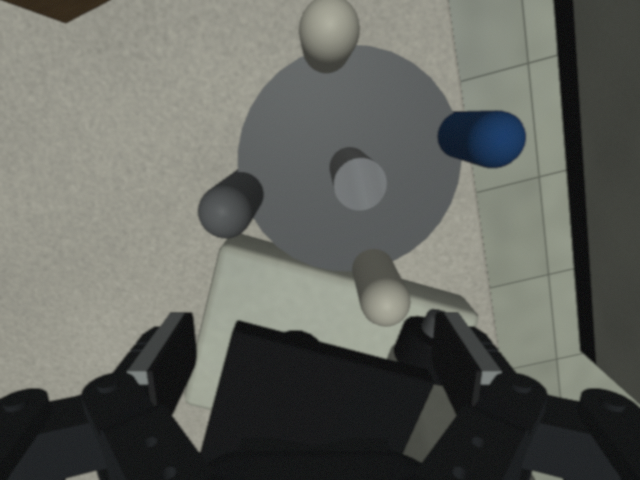

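Run:
```python
import numpy as np,cv2
from h import *
def pts(c):
    d=c["range_z"];v,u=np.mgrid[0:480,0:640];K=c["intrinsics"];M=c["camera_from_world"]
    p=np.stack([(u-K[0,2])/K[0,0]*d,-(v-K[1,2])/K[1,1]*d,-d],-1).reshape(-1,3)[d.ravel()>0]
    return (p-M[:3,3])@M[:3,:3]
P=pts(dict(np.load("top1.npz")))
print("cols y .28..0.8 step .04; rows x")
ys=np.arange(.28,.84,.04)
print("      ",ys.round(2))
for x in np.arange(-.02,.6,.04):
  print(round(x,2),[ (round(float(np.max(P[s][:,2])),2) if (s:=(abs(P[:,0]-x)<.02)&(abs(P[:,1]-y)<.02)).any() else None) for y in ys])
S=pts(dict(np.load("scene1.npz")))
print('scene')
for x in np.arange(-.02,.6,.04):
  print(round(x,2),[ (round(float(np.max(S[s][:,2])),2) if (s:=(abs(S[:,0]-x)<.02)&(abs(S[:,1]-y)<.02)).any() else None) for y in ys])
c=dict(np.load("top1.npz"))
cv2.imwrite("pics/mic.png",cv2.resize(c["pixels"][290:480,0:150,::-1],None,fx=3,fy=3))
```

```text
cols y .28..0.8 step .04; rows x
       [0.28 0.32 0.36 0.4  0.44 0.48 0.52 0.56 0.6  0.64 0.68 0.72 0.76 0.8 ]
-0.02 [None, None, None, None, None, None, None, None, None, None, None, None, None, None]
0.02 [0.0, 0.01, 0.0, 0.0, 0.01, 0.01, 0.0, 0.0, 0.01, 0.01, 0.01, 0.0, None, None]
0.06 [0.01, 0.01, 0.01, 0.01, 0.01, 0.01, 0.01, 0.01, 0.01, 0.02, 0.12, 0.0, 0.0, None]
0.1 [0.01, 0.01, 0.01, 0.01, 0.01, 0.01, 0.01, 0.01, 0.01, 0.21, 0.14, 0.07, 0.01, None]
0.14 [0.01, 0.01, 0.01, 0.01, 0.01, 0.01, 0.01, 0.01, 0.26, 0.21, 0.14, 0.08, 0.01, None]
0.18 [0.01, 0.01, 0.01, 0.01, 0.01, 0.01, 0.01, 0.06, 0.26, 0.02, 0.14, 0.02, 0.01, None]
0.22 [0.01, 0.01, 0.01, 0.01, 0.01, 0.01, 0.05, 0.16, 0.17, 0.16, None, None, -0.0, None]
0.26 [0.01, 0.01, 0.01, 0.01, 0.01, 0.01, 0.4, 0.32, 0.16, 0.16, None, None, None, None]
0.3 [0.01, 0.01, 0.01, 0.01, 0.01, 0.4, 0.41, 0.32, 0.26, 0.16, 0.16, None, None, None]
0.34 [0.01, 0.01, 0.01, 0.01, 0.01, 0.05, 0.37, 0.35, 0.27, 0.17, 0.17, None, None, None]
0.38 [0.01, 0.01, 0.01, 0.01, 0.01, 0.01, 0.01, 0.16, 0.16, 0.18, 0.17, None, 0.0, None]
0.42 [0.01
[... 1112 characters left out ...]
ne, None, None, None]
0.3 [0.0, 0.0, 0.01, 0.01, 0.01, 0.05, 0.16, 0.16, 0.16, 0.06, None, None, None, None]
0.34 [0.0, 0.01, 0.01, 0.01, 0.01, 0.05, 0.16, 0.16, 0.16, 0.05, None, None, None, None]
0.38 [0.01, 0.0, 0.01, 0.01, 0.0, 0.01, 0.0, 0.16, 0.16, 0.05, None, None, None, None]
0.42 [0.0, 0.01, 0.01, 0.0, 0.01, 0.0, 0.0, 0.0, 0.05, 0.05, 0.0, None, None, None]
0.46 [0.01, 0.01, 0.0, 0.01, 0.0, 0.0, 0.0, 0.01, 0.0, 0.0, 0.0, None, None, None]
0.5 [0.04, 0.0, 0.01, 0.0, 0.01, 0.0, 0.01, 0.01, 0.0, 0.0, 0.0, None, None, None]
0.54 [0.0, 0.0, 0.0, 0.09, 0.0, 0.0, 0.0, 0.0, 0.0, 0.0, 0.0, None, None, None]
0.58 [0.01, 0.01, 0.09, 0.09, 0.09, 0.01, 0.0, 0.0, 0.01, 0.0, 0.0, None, None, None]
```

View pics/mic.png

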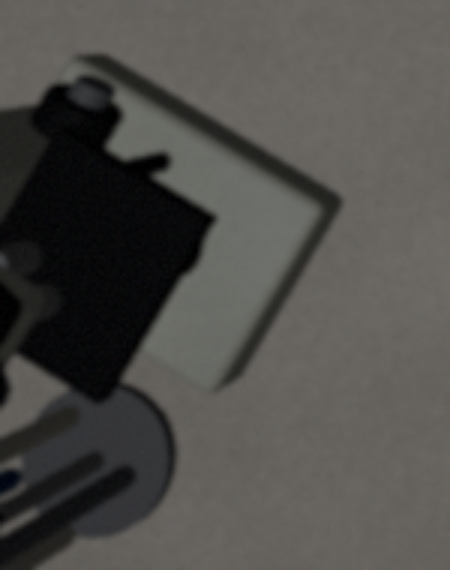

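The microscope (about 0.4 m tall near x=0.3, y=0.5) stands between the start pose and the box. So I'll pull in radially first, then swing round inside it.

>>> arm_command([
  {"xyz":[-0.02,0,-0.005],"delta_rot":[0,0,0],"gripper":0.085},
  {"xyz":[-0.044,0,-0.006],"delta_rot":[0,0,0],"gripper":0.085},
  {"xyz":[-0.044,0,-0.006],"delta_rot":[0,0,0],"gripper":0.085},
  {"xyz":[-0.044,0,-0.006],"delta_rot":[0,0,0],"gripper":0.085},
  {"xyz":[-0.044,0,-0.005],"delta_rot":[0,0,0],"gripper":0.085},
  {"xyz":[-0.044,0,0],"delta_rot":[0,0,0],"gripper":0.0},
  {"xyz":[-0.024,0,0],"delta_rot":[0,0,0],"gripper":0.0},
  {"xyz":[0,0,0],"delta_rot":[0,0,0],"gripper":0.0},
], force=30)

```text
time: 0.95
tool_pos: [0.1028, 0.395, 0.259]
tcp_rot: [2.486, 1.921, -0.001]
wrist_force: [1.1, 0.8, -0.3]
width: 0.512
```

>>> arm_command([
  {"xyz":[-0.002,0.025,0],"delta_rot":[0,0,0],"gripper":0},
  {"xyz":[-0.003,0.041,0],"delta_rot":[0,0,0],"gripper":0},
  {"xyz":[-0.003,0.041,0],"delta_rot":[0,0,0],"gripper":0},
  {"xyz":[-0.003,0.041,0],"delta_rot":[0,0,0],"gripper":0},
  {"xyz":[-0.003,0.041,0],"delta_rot":[0,0,0],"gripper":0},
  {"xyz":[-0.012,0.034,0],"delta_rot":[0,0,0],"gripper":0},
  {"xyz":[-0.023,0.036,0],"delta_rot":[0,0,0],"gripper":0},
  {"xyz":[-0.023,0.036,0],"delta_rot":[0,0,0],"gripper":0},
  {"xyz":[-0.023,0.036,0],"delta_rot":[0,0,0],"gripper":0},
  {"xyz":[-0.023,0.036,0],"delta_rot":[0,0,0],"gripper":0},
  {"xyz":[-0.023,0.036,0],"delta_rot":[0,0,0],"gripper":0},
  {"xyz":[0,0,0],"delta_rot":[0,0,0],"gripper":0},
])

```text
time: 2.15
tool_pos: [0.4617, 0.1565, 0.259]
tcp_rot: [2.489, 1.913, 0.0]
wrist_force: [-0.1, 1.1, -0.5]
width: -0.003
```

>>> arm_command([
  {"xyz":[0,0,0.02],"delta_rot":[0,0,-0.127],"gripper":0},
  {"xyz":[0,0,0.03],"delta_rot":[0,0,-0.127],"gripper":0},
  {"xyz":[0,0,0.03],"delta_rot":[0,0,-0.127],"gripper":0},
  {"xyz":[0,0,0],"delta_rot":[0,0,0],"gripper":0},
  {"xyz":[0,0,0],"delta_rot":[0,0,0],"gripper":0},
  {"xyz":[0,0,0],"delta_rot":[0,0,0],"gripper":0},
])

```text
time: 2.75
tool_pos: [0.4594, 0.1604, 0.1811]
tcp_rot: [2.078, 2.354, 0.004]
wrist_force: [0.9, 0.1, 0.3]
width: -0.0
```

```bash
cat > st.py <<'E'
import numpy as np
from workcell import bot
from scipy.spatial.transform import Rotation as R
s=bot.read_state()
KP=np.array([[.4745,.1412,.074],[.4689,.1016,.074],[.4638,.062,.074],[.4588,.0223,.074]])
def show():
    s=bot.read_state();M=R.from_rotvec(s['tcp_rot']).as_matrix()
    print(round(s['time'],2),s['tool_pos'].round(4),'F',s['wrist_force'].round(2),'w',round(s['width'],3)); print(M.round(3))
    for k in KP: print((M.T@(k-s['tool_pos'])).round(4))
if __name__=="__main__": show()
E
python3 st.py
python3 - <<'E'
from h import *
from workcell import read_camera
for n in("wrist","scene","top"):
    c=read_camera(n);np.savez(n+"2.npz",**c)
    m,k=keys(c)
    for s,ce in k: print(n,s,ce.round(1),ray(c,ce,.074).round(4))
    cv2.imwrite(f"pics/{n}2.png",c["pixels"][:,:,::-1])
E
```

```text
2.75 [0.4594 0.1604 0.1811] F [0.88 0.05 0.29] w -0.0
[[-0.124  0.992  0.003]
 [ 0.992  0.124  0.001]
 [ 0.001  0.003 -1.   ]]
[-0.021   0.0123  0.1071]
[-0.0596  0.0019  0.107 ]
[-0.0983 -0.0081  0.107 ]
[-0.1371 -0.018   0.1069]
wrist [  74  182   53   51 2126] [ 98.9 206.3] [0.4556 0.0239 0.074 ]
wrist [ 137  197   51   50 1975] [161.1 221.4] [0.4606 0.0629 0.074 ]
wrist [ 198  212   49   50 1846] [221.9 236.2] [0.4657 0.1019 0.074 ]
wrist [ 259  226   47   49 1688] [282.  250.1] [0.4703 0.1412 0.074 ]
scene [357 204  13  10  76] [362.8 208.6] [0.4588 0.0225 0.074 ]
scene [371 211  13  10  81] [377.3 215.5] [0.4641 0.062  0.074 ]
scene [386 218  14  10  88] [392.2 222.6] [0.4692 0.1015 0.074 ]
scene [401 226  14  10  89] [407.6 230.4] [0.476  0.1418 0.074 ]
top [244 285  13   9  95] [250. 289.] [0.479 0.141 0.074]
top [261 287  13  13 153] [267.1 293.2] [0.4687 0.1018 0.074 ]
top [278 289  14  13 152] [284.3 295.1] [0.4635 0.0623 0.074 ]
top [295 291  14  13 155] [301.8 296.9] [0.4585 0.0223 0.074 ]
```

View pics/wrist2.png

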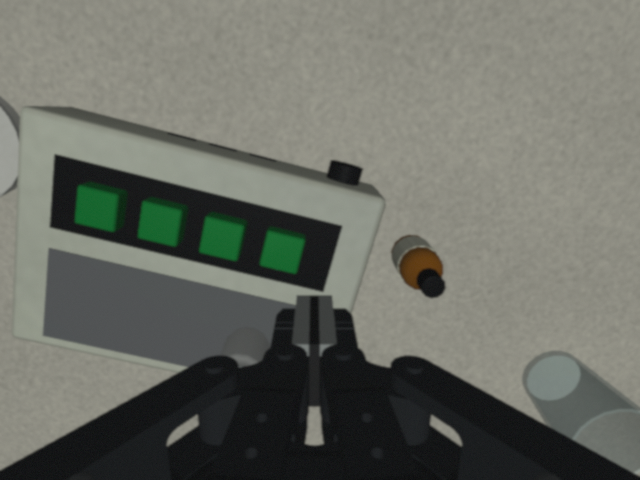

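View pics/scene2.png

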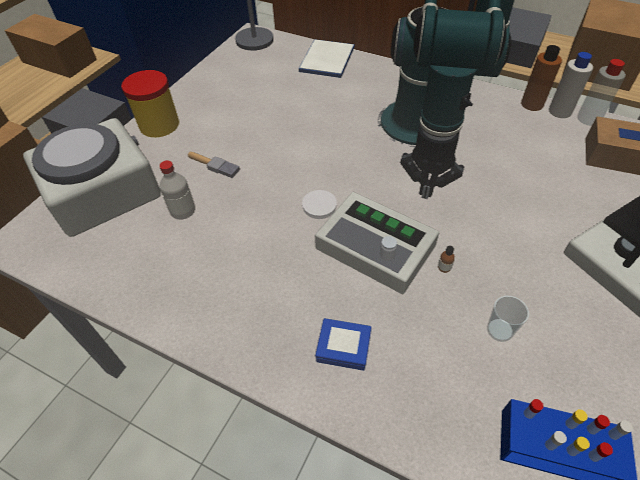

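The wrist view shows the four keys in a row from (99,206) to (282,250), key 1 on the image's right. The fingers are shut, just to the left of key 1. I turned the jaws the wrong way, leaving them about 15° off the row, so I'll turn back by 0.254 while moving over key 1.

>>> arm_command([
  {"xyz":[-0.021,0.011,0.02],"delta_rot":[0,0,0],"gripper":0},
  {"xyz":[0,0,0.03],"delta_rot":[0,0,0.127],"gripper":0},
  {"xyz":[0,0,0.03],"delta_rot":[0,0,0.127],"gripper":0},
  {"xyz":[0,0,0],"delta_rot":[0,0,0],"gripper":0},
  {"xyz":[0,0,0],"delta_rot":[0,0,0],"gripper":0},
  {"xyz":[0,0,0],"delta_rot":[0,0,0],"gripper":0},
])

```text
time: 3.5
tool_pos: [0.4733, 0.1408, 0.1015]
tcp_rot: [2.355, 2.076, 0.005]
wrist_force: [0.8, -0.4, 0.5]
width: 0.003
```

```bash
python3 st.py
```

```text
3.5 [0.4733 0.1408 0.1015] F [ 0.77 -0.41  0.51] w 0.003
[[ 0.125  0.992  0.004]
 [ 0.992 -0.125  0.001]
 [ 0.001  0.003 -1.   ]]
[0.0005 0.001  0.0275]
[-0.0394  0.0005  0.0274]
[-0.0794  0.0004  0.0274]
[-0.1194  0.0004  0.0273]
```

>>> arm_command([
  {"xyz":[0,0,0.015],"delta_rot":[0,0,0],"gripper":0},
  {"xyz":[0,0,0.009],"delta_rot":[0,0,0],"gripper":0},
  {"xyz":[0,0,0],"delta_rot":[0,0,0],"gripper":0},
  {"xyz":[0,0,0],"delta_rot":[0,0,0],"gripper":0},
])

```text
time: 3.9
tool_pos: [0.4719, 0.1404, 0.0759]
tcp_rot: [2.358, 2.076, 0.001]
wrist_force: [0.2, -0.4, -0.0]
width: 0.001
```

```bash
python3 st.py|head -1
```

```text
3.9 [0.4719 0.1404 0.0759] F [ 0.18 -0.38 -0.02] w 0.001
```

>>> arm_command([
  {"xyz":[0,0,0.002],"delta_rot":[0,0,0],"gripper":0},
  {"xyz":[0,0,0.001],"delta_rot":[0,0,0],"gripper":0},
  {"xyz":[0,0,0.001],"delta_rot":[0,0,0],"gripper":0},
  {"xyz":[0,0,0],"delta_rot":[0,0,0],"gripper":0},
])

```text
time: 4.3
tool_pos: [0.4719, 0.1403, 0.0716]
tcp_rot: [2.359, 2.075, 0.001]
wrist_force: [-1.2, -0.6, 2.1]
width: -0.005
```

```bash
python3 st.py|head -1
```

```text
4.3 [0.4719 0.1403 0.0716] F [-1.17 -0.6   2.08] w -0.005
```

Run:
```python
from workcell import bot, read_camera
for i in range(8):
    s=bot.read_state();print(round(s['time'],2),s['tool_pos'].round(4),s['wrist_force'].round(2)); read_camera("wrist")
```

```text
4.3 [0.4719 0.1403 0.0716] [-1.17 -0.6   2.08]
4.35 [0.4719 0.1403 0.0716] [-0.86 -0.12  1.92]
4.4 [0.4719 0.1403 0.0716] [-0.39  1.05  1.47]
4.45 [0.4718 0.1403 0.0716] [0.3  0.51 2.85]
4.5 [0.4719 0.1403 0.0716] [-0.09 -0.92  1.93]
4.55 [0.4718 0.1403 0.0715] [-0.31  0.31  3.75]
4.6 [0.4719 0.1403 0.0716] [-0.14 -1.31  2.95]
4.65 [0.4719 0.1403 0.0716] [ 0.69 -0.38  2.81]
```

Mean force is about 2.5 N, which could be either state. Backing up 1.3 mm settles it: a key that is up still pushes with about 2 N, a latched one with nothing.

>>> arm_command([
  {"xyz":[0,0,-0.0013],"delta_rot":[0,0,0],"gripper":0},
  {"xyz":[0,0,0],"delta_rot":[0,0,0],"gripper":0},
])

```text
time: 4.9
tool_pos: [0.4713, 0.1402, 0.0724]
tcp_rot: [-2.359, -2.075, 0.001]
wrist_force: [-0.2, 0.5, 0.6]
width: 0.002
```

```bash
cat > f.py <<'E'
from workcell import bot, read_camera
import numpy as np
f=[];z=[]
for i in range(8):
    s=bot.read_state();f.append(s['wrist_force'][2]);z.append(s['tool_pos']); read_camera("wrist")
print(round(s['time'],2),np.mean(z,0).round(4),'Fz mean',np.mean(f).round(2),np.round(f,1))
E
python3 f.py
```

```text
5.25 [0.4713 0.1402 0.0723] Fz mean -0.03 [ 0.6 -0.3 -0.3  0.5 -0.1 -0.4  0.1 -0.4]
```

Key 1 is rigid at about 0.0716 and gives no force at 0.0723, so it looks latched. I'll tap the other three for comparison.

>>> arm_command([
  {"xyz":[0,0,-0.01],"delta_rot":[0,0,0],"gripper":0},
  {"xyz":[-0.02,0.001,0],"delta_rot":[0,0,0],"gripper":0},
  {"xyz":[-0.02,0.001,0],"delta_rot":[0,0,0],"gripper":0},
  {"xyz":[0,0,0],"delta_rot":[0,0,0],"gripper":0},
  {"xyz":[0,0,0.007],"delta_rot":[0,0,0],"gripper":0},
  {"xyz":[0,0,0.001],"delta_rot":[0,0,0],"gripper":0},
  {"xyz":[0,0,0.001],"delta_rot":[0,0,0],"gripper":0},
  {"xyz":[0,0,0.001],"delta_rot":[0,0,0],"gripper":0},
  {"xyz":[0,0,0],"delta_rot":[0,0,0],"gripper":0},
])

```text
time: 6.2
tool_pos: [0.4683, 0.1007, 0.0725]
tcp_rot: [-2.358, -2.075, 0.001]
wrist_force: [-1.1, -1.3, 3.1]
width: -0.002
```

```bash
python3 f.py; python3 st.py
```

```text
6.55 [0.4684 0.1006 0.0726] Fz mean 2.17 [3.1 2.6 1.4 1.5 2.8 1.8 2.7 1.4]
6.6 [0.4686 0.1005 0.0727] F [-0.79  0.5   1.75] w 0.002
[[ 0.127  0.992  0.   ]
 [ 0.992 -0.127  0.   ]
 [ 0.     0.    -1.   ]]
[ 0.0411  0.0006 -0.0013]
[ 0.0012  0.0001 -0.0013]
[-0.0388  0.0001 -0.0013]
[-0.0788  0.0002 -0.0013]
```

Key 2 pushes with 2.2 N at 1.4 mm down, so it is up. Now key 3.

>>> arm_command([
  {"xyz":[0,0,-0.01],"delta_rot":[0,0,0],"gripper":0},
  {"xyz":[-0.02,0,0],"delta_rot":[0,0,0],"gripper":0},
  {"xyz":[-0.019,0,0],"delta_rot":[0,0,0],"gripper":0},
  {"xyz":[0,0,0],"delta_rot":[0,0,0],"gripper":0},
  {"xyz":[0,0,0.007],"delta_rot":[0,0,0],"gripper":0},
  {"xyz":[0,0,0.001],"delta_rot":[0,0,0],"gripper":0},
  {"xyz":[0,0,0.001],"delta_rot":[0,0,0],"gripper":0},
  {"xyz":[0,0,0.001],"delta_rot":[0,0,0],"gripper":0},
  {"xyz":[0,0,0],"delta_rot":[0,0,0],"gripper":0},
])

```text
time: 7.5
tool_pos: [0.4633, 0.062, 0.0725]
tcp_rot: [-2.358, -2.076, 0.001]
wrist_force: [-1.5, -0.6, 2.8]
width: 0.002
```

```bash
python3 f.py; python3 st.py
```

```text
7.85 [0.4634 0.0619 0.0726] Fz mean 2.22 [2.8 2.2 1.6 1.7 2.4 2.4 1.7 2.9]
7.9 [0.4635 0.0618 0.0726] F [-1.7   1.03  2.21] w 0.004
[[ 0.128  0.992  0.   ]
 [ 0.992 -0.128  0.   ]
 [ 0.     0.    -1.   ]]
[ 0.0802  0.0008 -0.0013]
[ 0.0402  0.0003 -0.0014]
[ 0.0002  0.0002 -0.0014]
[-0.0398  0.0004 -0.0014]
```

Key 3 pushes with 2.2 N too, so it is up. Now key 4.

>>> arm_command([
  {"xyz":[0,0,-0.01],"delta_rot":[0,0,0],"gripper":0},
  {"xyz":[-0.02,0,0],"delta_rot":[0,0,0],"gripper":0},
  {"xyz":[-0.02,0,0],"delta_rot":[0,0,0],"gripper":0},
  {"xyz":[0,0,0],"delta_rot":[0,0,0],"gripper":0},
  {"xyz":[0,0,0.007],"delta_rot":[0,0,0],"gripper":0},
  {"xyz":[0,0,0.001],"delta_rot":[0,0,0],"gripper":0},
  {"xyz":[0,0,0.001],"delta_rot":[0,0,0],"gripper":0},
  {"xyz":[0,0,0.001],"delta_rot":[0,0,0],"gripper":0},
  {"xyz":[0,0,0],"delta_rot":[0,0,0],"gripper":0},
])

```text
time: 8.8
tool_pos: [0.4583, 0.0223, 0.0725]
tcp_rot: [-2.358, -2.075, 0.001]
wrist_force: [-1.6, 0.5, 1.8]
width: 0.003
```

```bash
python3 f.py; python3 st.py
```

```text
9.15 [0.4583 0.0222 0.0726] Fz mean 1.82 [1.8 2.9 2.2 1.2 1.8 1.4 1.5 1.7]
9.2 [0.4585 0.0221 0.0727] F [-0.84  0.67  1.44] w 0.002
[[ 0.128  0.992  0.   ]
 [ 0.992 -0.128  0.   ]
 [ 0.     0.    -1.   ]]
[ 0.1202  0.0007 -0.0013]
[ 0.0802  0.0002 -0.0013]
[ 0.0403  0.0002 -0.0013]
[ 0.0002  0.0003 -0.0013]
```

Keys 2 to 4 are up and key 1 is the latched one. I'll go back over key 1.

>>> arm_command([
  {"xyz":[0,0,-0.016],"delta_rot":[0,0,0],"gripper":0},
  {"xyz":[0.04,0,0],"delta_rot":[0,0,0],"gripper":0},
  {"xyz":[0.04,0,0],"delta_rot":[0,0,0],"gripper":0},
  {"xyz":[0.03,0,0],"delta_rot":[0,0,0],"gripper":0},
  {"xyz":[0.01,0,0],"delta_rot":[0,0,0],"gripper":0},
  {"xyz":[0,0,0],"delta_rot":[0,0,0],"gripper":0},
  {"xyz":[0,0,0],"delta_rot":[0,0,0],"gripper":0},
  {"xyz":[0,0,0.01],"delta_rot":[0,0,0],"gripper":0},
  {"xyz":[0,0,0],"delta_rot":[0,0,0],"gripper":0},
])

```text
time: 10.1
tool_pos: [0.4723, 0.1396, 0.0769]
tcp_rot: [-2.359, -2.073, 0.004]
wrist_force: [-0.1, -0.7, 0.3]
width: -0.003
```

```bash
python3 st.py
```

```text
10.1 [0.4723 0.1396 0.0769] F [-0.06 -0.73  0.34] w -0.003
[[ 0.129  0.992 -0.003]
 [ 0.992 -0.129 -0.001]
 [-0.001 -0.003 -1.   ]]
[0.0019 0.002  0.0029]
[-0.0381  0.0015  0.0029]
[-0.078   0.0016  0.003 ]
[-0.118   0.0017  0.003 ]
```

>>> arm_command([
  {"xyz":[0.0015,0.0015,0.003],"delta_rot":[0,0,0],"gripper":0},
  {"xyz":[0,0,0.002],"delta_rot":[0,0,0],"gripper":0},
  {"xyz":[0,0,0.002],"delta_rot":[0,0,0],"gripper":0},
  {"xyz":[0,0,0.0015],"delta_rot":[0,0,0],"gripper":0},
  {"xyz":[0,0,0.001],"delta_rot":[0,0,0],"gripper":0},
  {"xyz":[0,0,0],"delta_rot":[0,0,0],"gripper":0},
  {"xyz":[0,0,0],"delta_rot":[0,0,0],"gripper":0},
])

```text
time: 10.8
tool_pos: [0.4756, 0.1422, 0.0695]
tcp_rot: [2.358, 2.075, 0.0]
wrist_force: [-2.0, -1.6, 4.4]
width: 0.003
```

```bash
python3 f.py
```

```text
11.15 [0.4756 0.1422 0.0694] Fz mean 5.3 [4.4 5.  5.4 6.3 5.2 5.  5.  6.2]
```

>>> arm_command([
  {"xyz":[0,0,0.001],"delta_rot":[0,0,0],"gripper":0},
  {"xyz":[0,0,0.001],"delta_rot":[0,0,0],"gripper":0},
  {"xyz":[0,0,0.001],"delta_rot":[0,0,0],"gripper":0},
  {"xyz":[0,0,0],"delta_rot":[0,0,0],"gripper":0},
])

```text
time: 11.6
tool_pos: [0.4756, 0.1422, 0.0665]
tcp_rot: [2.358, 2.075, 0.0]
wrist_force: [-1.5, -2.9, 6.7]
width: -0.001
```

```bash
python3 f.py
```

```text
11.95 [0.4756 0.1422 0.0665] Fz mean 6.31 [6.7 6.5 6.2 5.6 6.3 6.4 5.7 7. ]
```

It is 7.5 mm down. I'll go a little further until the stop is felt, since the task says all the way down, then release.

>>> arm_command([
  {"xyz":[0,0,0.0006],"delta_rot":[0,0,0],"gripper":0},
  {"xyz":[0,0,0],"delta_rot":[0,0,0],"gripper":0},
])

```text
time: 12.2
tool_pos: [0.4757, 0.1422, 0.066]
tcp_rot: [2.358, 2.075, 0.0]
wrist_force: [-2.8, -2.3, 6.8]
width: 0.003
```

```bash
python3 f.py
```

```text
12.55 [0.4756 0.1422 0.066 ] Fz mean 7.36 [6.8 7.4 6.9 7.8 7.2 6.6 8.  8.2]
```

>>> arm_command([
  {"xyz":[0,0,-0.008],"delta_rot":[0,0,0],"gripper":0},
  {"xyz":[0,0,-0.02],"delta_rot":[0,0,0],"gripper":0},
  {"xyz":[0,0,-0.02],"delta_rot":[0,0,0],"gripper":0},
  {"xyz":[0,0,0],"delta_rot":[0,0,0],"gripper":0},
  {"xyz":[0,0,0],"delta_rot":[0,0,0],"gripper":0},
])

```text
time: 13.1
tool_pos: [0.4755, 0.1426, 0.1135]
tcp_rot: [2.359, 2.075, 0.002]
wrist_force: [-0.3, 0.1, -0.3]
width: 0.002
```

```bash
python3 st.py
```

```text
13.1 [0.4755 0.1426 0.1135] F [-0.35  0.09 -0.33] w 0.002
[[ 0.127  0.992  0.001]
 [ 0.992 -0.127  0.001]
 [ 0.001  0.001 -1.   ]]
[-0.0015 -0.0009  0.0395]
[-0.0415 -0.0014  0.0395]
[-0.0814 -0.0014  0.0394]
[-0.1214 -0.0013  0.0394]
```

Key 1 reached the stop (0.066, 7.4 N) and is released. I'll rise and check key heights by camera.

>>> arm_command([
  {"xyz":[0,-0.01,-0.03],"delta_rot":[0,0,0],"gripper":0},
  {"xyz":[0,-0.02,-0.04],"delta_rot":[0,0,0],"gripper":0},
  {"xyz":[0,-0.02,-0.04],"delta_rot":[0,0,0],"gripper":0},
  {"xyz":[-0.02,-0.02,0],"delta_rot":[0,0,0],"gripper":0},
  {"xyz":[-0.03,0,0],"delta_rot":[0,0,0],"gripper":0},
  {"xyz":[0,0,0],"delta_rot":[0,0,0],"gripper":0},
  {"xyz":[0,0,0],"delta_rot":[0,0,0],"gripper":0},
])

```text
time: 13.8
tool_pos: [0.3989, 0.1014, 0.2223]
tcp_rot: [-2.359, -2.072, 0.002]
wrist_force: [0.8, 0.3, 0.1]
width: 0.001
```

```bash
python3 - <<'E'
from h import *
from workcell import read_camera
def meas(c,tag):
    d=c["range_z"];K=c["intrinsics"];M=c["camera_from_world"];m,k=keys(c)
    n,l=cv2.connectedComponents(m)
    for s,ce in k:
        u,v=np.round(ce).astype(int); a=max(2,int(min(s[2],s[3])*.25))
        vv,uu=np.mgrid[v-a:v+a+1,u-a:u+a+1];dd=d[vv,uu]
        ok=dd>0
        p=np.stack([(uu-K[0,2])/K[0,0]*dd,-(vv-K[1,2])/K[1,1]*dd,-dd],-1)[ok]
        P=(p-M[:3,3])@M[:3,:3]; print(tag,ce.round(0),P.mean(0).round(4),"n",ok.sum(),'sd',P[:,2].std().round(4))
meas(dict(np.load("wrist2.npz")),"wrist before")
for n in("wrist","scene","top"):
    c=read_camera(n);np.savez(n+"3.npz",**c);cv2.imwrite(f"pics/{n}3.png",c["pixels"][:,:,::-1])
    meas(c,n)
for n in("scene","top"): meas(dict(np.load(n+"1.npz")),n+" before")
E
python3 st.py|head -1
```

```text
wrist before [ 99. 206.] [0.4551 0.0245 0.0751] n 624 sd 0.0007
wrist before [161. 221.] [0.4601 0.0631 0.075 ] n 622 sd 0.0006
wrist before [222. 236.] [0.4652 0.1021 0.0749] n 625 sd 0.0007
wrist before [282. 250.] [0.4707 0.1411 0.0726] n 528 sd 0.0006
wrist [224. 303.] [0.4548 0.0226 0.075 ] n 360 sd 0.0007
wrist [273. 301.] [0.4581 0.0612 0.075 ] n 289 sd 0.0007
wrist [328. 293.] [0.4402 0.1059 0.1099] n 169 sd 0.0665
wrist [375. 303.] [0.4702 0.1405 0.0748] n 361 sd 0.0007
scene [363. 209.] [0.46   0.0237 0.0743] n 25 sd 0.0016
scene [377. 216.] [0.4661 0.0621 0.0744] n 25 sd 0.0015
scene [392. 223.] [0.4704 0.1014 0.0737] n 25 sd 0.0015
scene [408. 230.] [0.4741 0.1421 0.0737] n 25 sd 0.0019
top [250. 291.] [0.4743 0.141  0.0731] n 48 sd 0.0024
top [267. 293.] [0.469  0.1021 0.0727] n 48 sd 0.0022
top [284. 295.] [0.4637 0.063  0.0734] n 49 sd 0.002
top [302. 297.] [0.4583 0.0218 0.0733] n 49 sd 0.0021
scene before [363. 209.] [0.4598 0.0236 0.074 ] n 25 sd 0.0018
scene before [377. 215.] [0.463  0.0608 0.0742] n 25 sd 0.0014
scene before [392. 222.] [0.4679 0.1004 0.0741] n 25 sd 0.0015
scene before [407. 230.] [0.4738 0.1397 0.072 ] n 25 sd 0.0018
top before [250. 291.] [0.4743 0.1415 0.0707] n 49 sd 0.0021
top before [267. 293.] [0.4691 0.102  0.0735] n 49 sd 0.0022
top before [284. 295.] [0.4637 0.0631 0.0728] n 49 sd 0.0021
top before [302. 297.] [0.4583 0.0218 0.0736] n 49 sd 0.0022
13.95 [0.3995 0.1021 0.2227] F [-0.25  0.16 -0.08] w -0.002
```

View pics/wrist3.png

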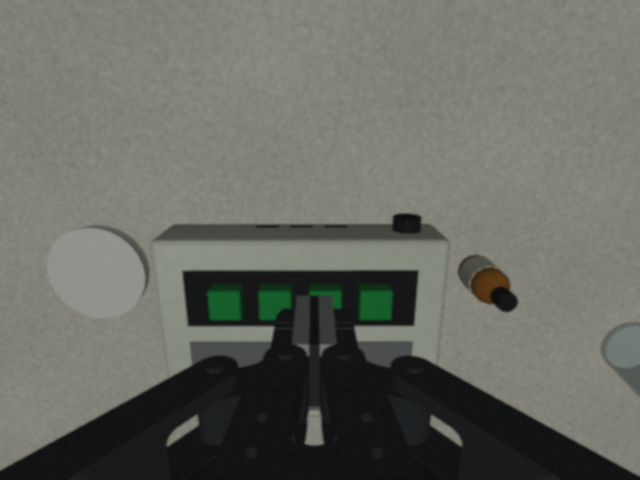

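View pics/scene3.png

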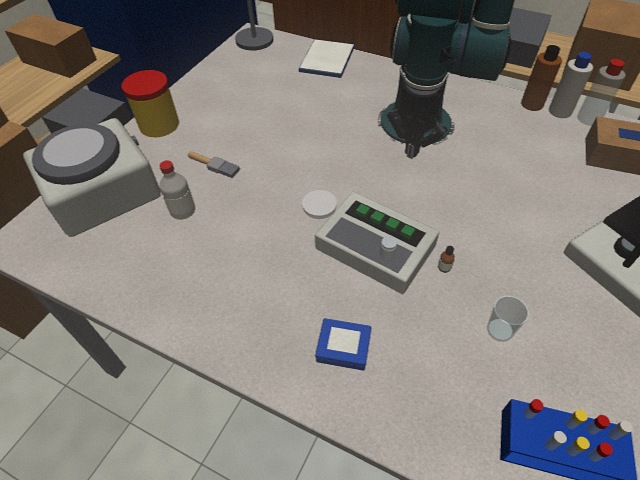

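The scene view is unchanged: canister at (389,243), dropper (447,258), dish (319,203). Key 1's depth rose about 2.3 mm and now matches the others, and the gripper touches nothing. Handing in.

```bash
python3 -c "
from workcell import bot
print(bot.finish_job())"
```

```text
the job is handed in; nothing more can be done
None
```

Key 1 (leftmost) was the latched one; I pressed it to its bottom stop, let it go, and all four keys now read fully up. The job is handed in.

- **Tapping, left to right:** Key 1 gave no force at z = 0.0723 m and was firm at 0.0716 m. Its first reading, about 2.5 N, was ambiguous until I backed off 1.3 mm. Keys 2, 3 and 4 pushed back with 2.2, 2.2 and 1.8 N at about 1.4 mm down, so they were up. None of those three went further than that.
- **Pressing:** I went back to key 1 and took it down to 0.066 m at 7.4 N, then lifted clear.
- **Last checks:**
  - **Key heights:** the wrist camera's depth for key 1 rose from 0.0726 to 0.0748 m, against 0.075 m for keys 3 and 4.
  - **Key 2:** in that final wrist view it was partly hidden by the fingers and its reading was unusable. The scene and top views show it level with the others within their noise.
  - **Surroundings:** the canister, dropper and dish look unmoved in the scene view, the gripper is clear of everything, and the clock stood at about 14 s of the 51 s allowed.
- **Not checked:** I did not tap key 1 again after releasing it.
- **A correction on the way:** I first turned the jaws the wrong way, about 15° off the row, and put that right above the box before touching any key.

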